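# Set out the reagent bottles by size beside the stirrer

## Task

Set the four amber reagent bottles out on the white tiles in the red tray, one standing upright in the middle of each tile, in order of size, with the smallest next to the magnetic stirrer and the largest at the far end. Set them down rather than dropping them, knock none over, and leave the conical flask where it stands.

Things in the scene. Friction and masses are not known exactly. Their poses are not given: they have to be found in the camera images.
- bottle_a_center (a point): The smallest reagent bottle: loose, upright, round amber glass with a blank paper band and a fixed black cap. 78 mm tall in all, body 36 mm across; the cap on top is 22 mm across and 18 mm tall, with a 10 mm neck (4 mm narrower than the cap) under it, then the sloping shoulder. This point is on its axis, half-way up (39 mm above its underside); z up the bottle.
- bottle_b_center (a point): The second smallest reagent bottle: loose, upright, round amber glass with a blank paper band and a fixed black cap. 98 mm tall in all, body 44 mm across; the cap on top is 25 mm across and 20 mm tall, with a 10 mm neck (4 mm narrower than the cap) under it, then the sloping shoulder. This point is on its axis, half-way up (49 mm above its underside); z up the bottle.
- bottle_c_center (a point): The second largest reagent bottle: loose, upright, round amber glass with a blank paper band and a fixed black cap. 120 mm tall in all, body 53 mm across; the cap on top is 29 mm across and 22 mm tall, with a 10 mm neck (4 mm narrower than the cap) under it, then the sloping shoulder. This point is on its axis, half-way up (60 mm above its underside); z up the bottle.
- bottle_d_center (a point): The largest reagent bottle: loose, upright, round amber glass with a blank paper band and a fixed black cap. 145 mm tall in all, body 62 mm across; the cap on top is 33 mm across and 24 mm tall, with a 10 mm neck (4 mm narrower than the cap) under it, then the sloping shoulder. This point is on its axis, half-way up (72.5 mm above its underside); z up the bottle.
- tile_1: One of four identical fixed square white tiles, 70 x 70 x 6 mm, in one straight row 95 mm apart (centre to centre) on the floor of a shallow red tray (140 x 380 mm, rim 12 mm above the bench). Origin at the centre of its underside, 4 mm above the bench, so its top is 10 mm above the bench; its y axis runs along the row. The tiles' numbers do not tell their places in the row.
- tile_2: One of four identical fixed square white tiles, 70 x 70 x 6 mm, in one straight row 95 mm apart (centre to centre) on the floor of a shallow red tray (140 x 380 mm, rim 12 mm above the bench). Origin at the centre of its underside, 4 mm above the bench, so its top is 10 mm above the bench; its y axis runs along the row. The tiles' numbers do not tell their places in the row.
- tile_3: One of four identical fixed square white tiles, 70 x 70 x 6 mm, in one straight row 95 mm apart (centre to centre) on the floor of a shallow red tray (140 x 380 mm, rim 12 mm above the bench). Origin at the centre of its underside, 4 mm above the bench, so its top is 10 mm above the bench; its y axis runs along the row. The tiles' numbers do not tell their places in the row.
- tile_4: One of four identical fixed square white tiles, 70 x 70 x 6 mm, in one straight row 95 mm apart (centre to centre) on the floor of a shallow red tray (140 x 380 mm, rim 12 mm above the bench). Origin at the centre of its underside, 4 mm above the bench, so its top is 10 mm above the bench; its y axis runs along the row. The tiles' numbers do not tell their places in the row.
- stirrer: Magnetic stirrer: fixed low white box 130 x 120 mm with a round steel plate on top, 46 mm high, just beyond one end of the row of tiles (either end), in line with it, its centre 115 mm from that of the nearest tile. Origin at the centre of its underside. A wooden test-tube rack (140 x 50 mm, 94 mm high with its tubes) stands likewise, centre 115 mm from the last tile, at the row's other end.
- flask_center (a point): Stoppered conical glass flask, 64 mm across at the foot, 117 mm tall, loose, standing among the bottles; to be left alone. This point is on its axis half-way up (58.5 mm).

How it is judged:
By the outcome, as a careful person would: the job done as asked, in the order asked, and still so for the second after the job is handed in, with the robot touching nothing.
It also fails if it takes over 104 s, if anything falls off the work surface, if the arm or the gripper's body presses on something with over 40 N, if the wrist force passes 120 N, or if a joint passes its speed limit or range.

## Robot

A 6-joint arm with a two-finger parallel gripper is mounted at the origin on the work surface. World frame = base frame: x ahead of the robot, y to its left, z up, the work surface at z = 0. Lengths are in m, angles in degrees, forces in N, time in s.
With the tool pointing down it reaches from about 0.4 to 0.825 m from the base axis. Payload 7 kg.
Tool frame: the origin (TCP) lies at the very end of the fingers, on their centre line; the grasp point (between the pads) lies 19 mm behind it; z points along the fingers, y is the direction in which the jaws open and shut (so a half turn about z gives the same grasp; the last joint's range is limited). The gripper opens to 88 mm and grips with 3 to 60 N. Pads are 19 mm wide; open, the fingers measure 130 mm over their backs; the gripper's body (78 mm by 193 mm) begins 47 mm behind the grasp point.
Start: joints at [16.507, 20.546, 0.682, 0, -70.136, -16.507], TCP at [0.675, -0, 0.227] pointing down, gripper open.
Joint ranges: [-176.03, 176.03], [-82.01, 121.73], [-58.28, 71.71], [-173.87, 95.51], [-174.79, -0.11], [-173.66, 173.66]. Speed limits (degrees/s): [136.94, 136.94, 172.46, 180, 180, 180].

## Interface

Orientations are given as [roll, pitch, yaw] about the fixed x, y, z axes, in that order (R = Rz(yaw) Ry(pitch) Rx(roll)).
In Python, from plant import telemetry, optics, ctrl gives the robot as it stands.
- The arm moves only by the tool servo_tool, never from a script. Its argument "rows" is a list of rows, each a list of 3 entries, a list of its own where there are three numbers: the shift along the tool's x, y, z in m, then the turn, a rotation vector about the tool's x, y, z in units of 6 degrees (1.0 is 6 degrees), then the closure, from 0 (fully open) to 1 (shut). A call has 1 to 20 rows; each row shifts and turns the commanded pose from where the row before left it, along the tool's axes as they then stand; what a row does not reach is not made up. A row lasts 1/12 s, in which the tool goes at most 41.7 mm and 7.16 degrees, less where a joint would pass 70% of its speed; a pose out of reach is approached as far as the arm can. A call is refused whole if a number of a shift passes 0.0417 or a number of a turn 1, either way. A call with a gripper value outside its range is refused whole. The fingers move at their own pace and stop on an object; the grip force is fixed at half the most. Time passes only in rows, so rows that do not move let the fingers close. It gives the time, the measured TCP pose, the force and the opening at its end, in the units of the state.
- telemetry.get_obs(): the state, without advancing time (a new reading comes with each control period).
- optics.snapshot(name): name is "scene" or "side" or "wrist"; returns the picture (420x560x3 uint8, red, green, blue); there is no depth.
- optics.camera_info(name): a dict with "mtx" (3x3 intrinsics, pixels), "D" ([k1, k2, p1, p2, k3] as OpenCV has them; the pictures are not rectified), "rvec" (rotation vector, rad) and "tvec" (3), from world to camera coordinates, as OpenCV has them. Camera axes: x right, y down, z forward; pixel columns grow to the right and rows downward; lengths in m; the calibration is good to about 2 mm. A picture is of the moment at which its call begins: read the wrist's pose just before it. camera_info takes no time and is no camera call; for the wrist camera it gives the pose at the moment of the call.
- ctrl.close_job(): hands the job in, once; it reports no verdict.
The state is a dict: "clock": time; "joint_pos": joint angles; "qvel": joint speeds; "tau": joint torques, N m; "tool_pos": TCP position; "orientation": TCP orientation; "force": force on the tool from outside, world axes, zero at the start; "moment": the same for the moment, N m; "opening": finger opening in m.
Only numpy, scipy, OpenCV 4.12 (cv2) and the standard library are available. Lean on these libraries where they do the work, as an engineer would, in place of code of your own. Each camera call takes 0.05 s, during which the arm holds its last target.

## Working session

There is one attempt and no reset: what is moved stays moved. The work goes in short steps, Python scripts to look and compute and a tool call to move; the robot and the scene stay as the last step left them, time stands still between calls to the robot, and variables do not carry over. Pictures are saved under pics/ and viewed, and the job is handed in when it is done.

Besides the shell and the picture viewer there is one more tool, called after "Call:" as name(argument=value, ...) on one line, values as JSON. servo_tool: Moves the arm, as the interface text tells. Its arguments: {"type":"object","properties":{"rows":{"type":"array"}},"required":["rows"]}

```bash
ls; mkdir -p pics
python3 - <<'E'
from plant import telemetry, optics, ctrl
import cv2
print(telemetry.get_obs())
for n in ["scene","side","wrist"]:
    im=optics.snapshot(n); cv2.imwrite(f"pics/{n}0.png",im[:,:,::-1]); print(n,optics.camera_info(n))
E
```

```text
pics
{'clock': 0.0, 'joint_pos': array([ 1.65058852e+01,  2.05913465e+01,  6.33101697e-01, -1.91583862e-02,
       -7.01368027e+01, -1.65078881e+01]), 'qvel': array([-0.04386415,  0.02137963,  0.01930358,  0.0529725 , -0.004166  ,
       -0.06146365]), 'tau': array([-8.00930356e-04, -5.82726967e+01,  2.93058443e+01,  6.99745238e+00,
        6.93249181e-03, -2.06530804e-04]), 'tool_pos': array([ 6.7450029e-01, -4.8228450e-05,  2.2562162e-01]), 'orientation': array([ 1.79903752e+02, -9.74226985e-03, -9.00085192e+01]), 'force': array([-0.41541422,  0.30005391, -0.93260193]), 'moment': array([-0.01195222,  0.00425733,  0.00567111]), 'opening': 0.08728786798986175}
scene {'mtx': array([[384.09299847,   0.        , 281.81280369],
       [  0.        , 384.09299847, 209.40003393],
       [  0.        ,   0.        ,   1.        ]]), 'D': array([-0.0491209,  0.       ,  0.       ,  0.       ,  0.       ]), 'rvec': array([ 2.19335557,  0.83726151, -0.33373619]), 'tvec': array([-0.37535293, -0.16756675,  1.21887737])}
side {'mtx': array([[470.70921676,   0.        , 268.83858666],
       [  0.        , 470.70921676, 205.73610022],
       [  0.        ,   0.        ,   1.        ]]), 'D': array([-0.06461102,  0.        ,  0.        ,  0.        ,  0.        ]), 'rvec': array([ 0.25484837, -2.65100238,  1.4577788 ]), 'tvec': array([0.51136154, 0.1043759 , 0.88919596])}
wrist {'mtx': array([[355.26910924,   0.        , 276.7926273 ],
       [  0.        , 355.26910924, 207.86804938],
       [  0.        ,   0.        ,   1.        ]]), 'D': array([0.02229269, 0.        , 0.        , 0.        , 0.        ]), 'rvec': array([2.24751656e-04, 3.11068184e+00, 4.26854723e-01]), 'tvec': array([ 0.67312434, -0.0344614 ,  0.38991961])}
```

View pics/scene0.png

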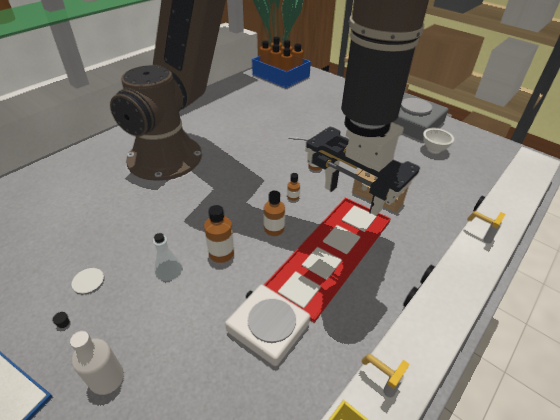

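View pics/side0.png

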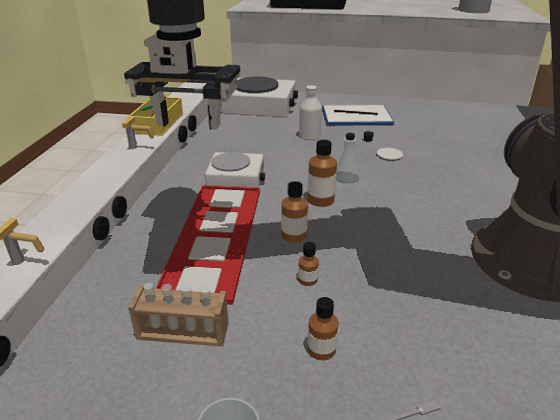

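View pics/wrist0.png

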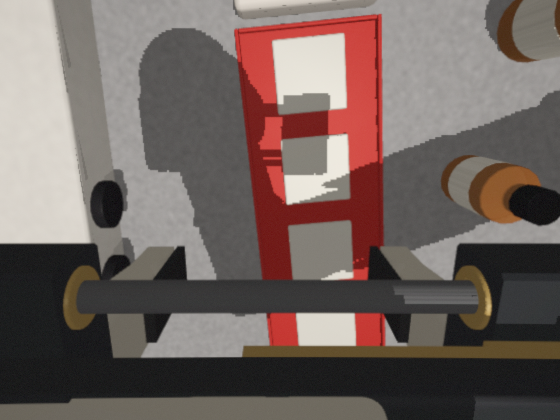

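The stirrer is at the far end of the row in the side view and the rack is at the near end. In the side view the bottles are D (322,172), C (295,215), A (308,265) and B (323,330), and the flask is at (348,160). Next I'll measure positions from the cap centroids and the tile outlines.

```bash
cat > h.py <<'E'
import numpy as np, cv2
from plant import telemetry, optics, ctrl
def cast(ci,px,z):
    px=np.array(px,float).reshape(-1,1,2)
    n=cv2.undistortPoints(px,ci["mtx"],ci["D"]).reshape(-1,2)
    R=cv2.Rodrigues(ci["rvec"])[0]; C=-R.T@ci["tvec"]
    d=np.c_[n,np.ones(len(n))]@R
    return C+d*((z-C[2])/d[:,2])[:,None]
H=dict(A=(.078,.018,.036),B=(.098,.020,.044),C=(.120,.022,.053),D=(.145,.024,.062))
def cap(im,ci,seed,k,z0=0,thr=45,r=22):
    x,y=seed; m=(im.max(2)<thr).astype(np.uint8)
    w=np.zeros_like(m); cv2.circle(w,(x,y),r,1,-1); m&=w
    n,l,s,c=cv2.connectedComponentsWithStats(m)
    j=1+np.argmax(s[1:,4]); h=H[k]
    return c[j],s[j],cast(ci,c[j],z0+h[0]-h[1]/2)[0]
def tiles(im,ci):
    hsv=cv2.cvtColor(im,cv2.COLOR_RGB2HSV)
    red=(((hsv[...,0]<6)|(hsv[...,0]>174))&(hsv[...,1]>150)&(hsv[...,2]>50)).astype(np.uint8)
    n,l,s,c=cv2.connectedComponentsWithStats(red)
    j=1+np.argmax(s[1:,4]); pts=np.argwhere(l==j)[:,::-1].astype(np.int32)
    hull=cv2.convexHull(pts); hm=np.zeros_like(red); cv2.fillPoly(hm,[hull],1)
    t=((hm==1)&(hsv[...,1]<110)).astype(np.uint8)
    t=cv2.morphologyEx(t,cv2.MORPH_OPEN,np.ones((3,3)))
    out=[]
    for c in cv2.findContours(t,cv2.RETR_EXTERNAL,cv2.CHAIN_APPROX_NONE)[0]:
        if cv2.contourArea(c)<150: continue
        w=cast(ci,c.reshape(-1,2),.010)[:,:2]*1000
        out.append(cv2.minAreaRect(w.astype(np.float32)))
    return out
E
python3 - <<'E'
from h import *
np.set_printoptions(precision=4,suppress=True)
S={"side":dict(A=(308,250),B=(324,308),C=(295,190),D=(323,148)),"scene":dict(A=(294,178),C=(274,198),D=(217,214))}
for n in S:
    im=cv2.imread(f"pics/{n}0.png")[:,:,::-1].copy(); ci=optics.camera_info(n)
    for k in S[n]: print(n,k,*cap(im,ci,S[n][k],k))
    for r in tiles(im,ci): print(n,r)
im=cv2.imread(f"pics/wrist0.png")[:,:,::-1].copy(); ci=optics.camera_info("wrist")
for r in tiles(im,ci): print("w",r)
f=dict(side=(350,137),scene=(160,238))
for n in f: print("flask",cast(optics.camera_info(n),f[n],.11))
E
```

```text
side A [308.8125 248.9125] [303 242  13  15 160] [0.4235 0.1318 0.069 ]
side B [324.485  307.6246] [317 297  17  22 301] [0.3816 0.2887 0.088 ]
side C [294.6465 189.3687] [288 182  14  16 198] [0.469  0.0017 0.109 ]
side D [323.4154 147.1744] [317 140  14  15 195] [ 0.4294 -0.1469  0.133 ]
side ((602.2393798828125, 187.7452850341797), (92.65206146240234, 88.72138977050781), 5.62065315246582)
side ((622.2869873046875, 87.44466400146484), (72.2190933227539, 75.01170349121094), 5.280592441558838)
side ((630.9901123046875, -6.342151641845703), (71.3509292602539, 76.53863525390625), 5.29442834854126)
side ((639.7225952148438, -100.5916748046875), (71.40794372558594, 78.9983901977539), 5.326220989227295)
scene A [293.9423 177.2115] [291 173   7   9  52] [0.4252 0.1323 0.069 ]
scene C [274.0787 197.0945] [269 191  11  13 127] [0.4706 0.0008 0.109 ]
scene D [215.9179 213.343 ] [209 205  15  17 207] [ 0.4309 -0.1465  0.133 ]
scene ((653.812744140625, -111.5284423828125), (92.81843566894531, 84.55644226074219), 4.966872692108154)
scene ((634.0726928710938, -11.469398498535156), (71.02880859375, 74.3269271850586), 5.064375877380371)
scene ((625.413330078125, 81.9854736328125), (71.1220932006836, 73.99069213867188), 5.06798791885376)
scene ((616.0896606445312, 183.849853515625), (71.16793060302734, 89.51657104492188), 4.962735652923584)
w ((623.1550903320312, 84.66622924804688), (70.29239654541016, 71.56771087646484), 5.225064754486084)
w ((631.7994995117188, -9.389396667480469), (70.24947357177734, 70.49407958984375), 5.3935418128967285)
w ((640.5662841796875, -103.4582748413086), (70.20539093017578, 70.05657196044922), 5.238589763641357)
flask [[ 0.3767 -0.2632  0.11  ]]
flask [[ 0.3805 -0.2638  0.11  ]]
```

Both views agree to within 2 mm and the tile spacing comes out at 95 mm. Targets:
- **Tile centres:** A (0.6405,-0.1035), B (0.632,-0.009), C (0.623,0.085), D (0.6145,0.180).
- **Grip:** each bottle by its cap, with the jaws along world x.

Tool axes are x = -Y, y = -X and z = -Z. I'll start by moving above A.

Call:
servo_tool(rows=[[[-0.0132, 0.025, 0.006], [0, 0, 0], 0], [[-0.0132, 0.025, 0.006], [0, 0, 0], 0], [[-0.0132, 0.025, 0.006], [0, 0, 0], 0], [[-0.0132, 0.025, 0.006], [0, 0, 0], 0], [[-0.0132, 0.025, 0.006], [0, 0, 0], 0], [[-0.0132, 0.025, 0.006], [0, 0, 0], 0], [[-0.0132, 0.025, 0.006], [0, 0, 0], 0], [[-0.0132, 0.025, 0.006], [0, 0, 0], 0], [[-0.0132, 0.025, 0.006], [0, 0, 0], 0], [[-0.0132, 0.025, 0.006], [0, 0, 0], 0], [[0, 0, 0], [0, 0, 0], 0], [[0, 0, 0], [0, 0, 0], 0], [[0, 0, 0], [0, 0, 0], 0], [[0, 0, 0], [0, 0, 0], 0]])

```text
clock: 1.32
tool_pos: [0.4257, 0.132, 0.1668]
orientation: [-180.0, 0.0, -90.0]
force: [-0.5, 0.3, 0.1]
opening: 0.0881
```

Run:
```python
from h import *
for n in ("scene","wrist"):
    im=optics.snapshot(n); cv2.imwrite(f"pics/{n}1.png",im[:,:,::-1])
    for r in tiles(im,optics.camera_info(n)): print(n,r)
```

```text
scene ((653.7586059570312, -111.81806945800781), (92.35147094726562, 85.67509460449219), 5.418324947357178)
scene ((634.0780029296875, -11.867507934570312), (70.95801544189453, 72.64849853515625), 5.59858512878418)
scene ((625.43359375, 81.99839782714844), (71.1183090209961, 73.97157287597656), 5.156745910644531)
scene ((616.8883666992188, 176.57882690429688), (71.1083755493164, 74.55294799804688), 4.595046043395996)
wrist ((615.6536254882812, 165.97694396972656), (64.96146392822266, 100.05333709716797), 75.55473327636719)
wrist ((621.0056762695312, 85.1788101196289), (71.43156433105469, 69.8887939453125), 5.190357208251953)
wrist ((610.9593505859375, 16.369155883789062), (69.5923080444336, 33.49186706542969), 41.091331481933594)
```

View pics/wrist1.png

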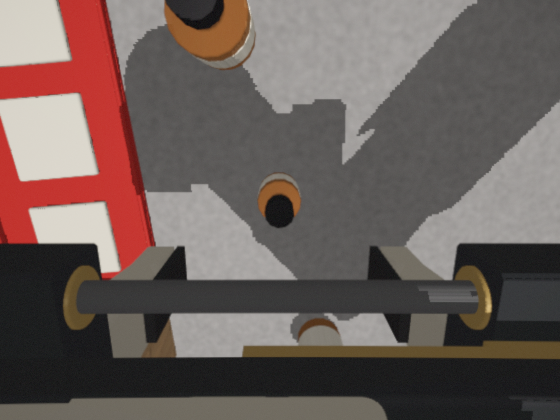

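View pics/scene1.png

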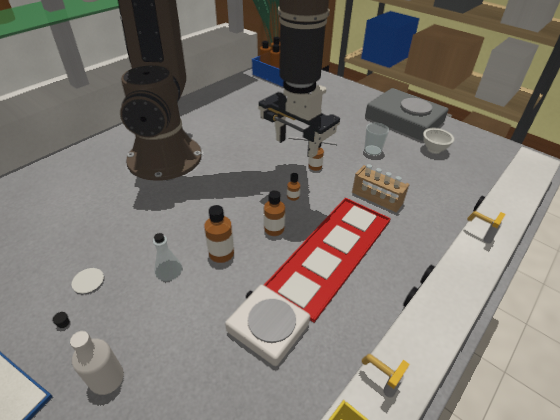

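A's cap is at (279,210) in the wrist view. In the scene view the gripper looks nearer to B (316,158), so I'll check this by projection.

Run:
```python
from h import *
ci=optics.camera_info("scene"); o=telemetry.get_obs(); print(o['tool_pos'])
for p in (o['tool_pos'],[.4257,.132,.078],[.3816,.2887,.098]): print(cv2.projectPoints(np.array([p],float),ci['rvec'],ci['tvec'],ci['mtx'],ci['D'])[0])
im=cv2.imread("pics/wrist1.png")[:,:,::-1].copy();print(cap(im,optics.camera_info("wrist"),(279,210),"A",thr=40))
```

```text
[0.42560757 0.1317096  0.16654799]
[[[295.58140823 147.35117   ]]]
[[[294.15819518 174.73729748]]]
[[[316.95614735 139.17516533]]]
(array([278.8796034 , 211.10339943]), array([266, 195,  27,  33, 706], dtype=int32), array([0.42288863, 0.13390584, 0.069     ]))
```

Call:
servo_tool(rows=[[[-0.0008, 0.002, 0.02], [0, 0, 0], 0], [[0, 0, 0.02], [0, 0, 0], 0], [[0, 0, 0.02], [0, 0, 0], 0], [[0, 0, 0.02], [0, 0, 0], 0], [[0, 0, 0.02], [0, 0, 0], 0], [[0, 0, 0.008], [0, 0, 0], 0], [[0, 0, 0.0065], [0, 0, 0], 0], [[0, 0, 0], [0, 0, 0], 0], [[0, 0, 0], [0, 0, 0], 0], [[0, 0, 0], [0, 0, 0], 0.4], [[0, 0, 0], [0, 0, 0], 0.6], [[0, 0, 0], [0, 0, 0], 0.7], [[0, 0, 0], [0, 0, 0], 0.8], [[0, 0, 0], [0, 0, 0], 1], [[0, 0, 0], [0, 0, 0], 1], [[0, 0, 0], [0, 0, 0], 1], [[0, 0, 0], [0, 0, 0], 1], [[0, 0, 0], [0, 0, 0], 1]])

```text
clock: 2.92
tool_pos: [0.423, 0.1328, 0.052]
orientation: [180.0, -0.0, -90.0]
force: [0.1, 0.9, 0.2]
opening: 0.0336
```

Call:
servo_tool(rows=[[[0, 0, 0], [0, 0, 0], 1], [[0, 0, 0], [0, 0, 0], 1], [[0, 0, 0], [0, 0, 0], 1], [[0, 0, 0], [0, 0, 0], 1], [[0, 0, 0], [0, 0, 0], 1], [[0, 0, 0], [0, 0, 0], 1], [[0, 0, 0], [0, 0, 0], 1]])

```text
clock: 3.5
tool_pos: [0.4229, 0.1327, 0.052]
orientation: [180.0, -0.0, -90.0]
force: [0.1, -0.9, -1.4]
opening: 0.0211
```

Call:
servo_tool(rows=[[[0, 0, -0.01], [0, 0, 0], 1], [[0, 0, -0.02], [0, 0, 0], 1], [[0, 0, -0.02], [0, 0, 0], 1], [[0, 0, -0.02], [0, 0, 0], 1], [[0, 0, -0.02], [0, 0, 0], 1], [[0, 0, -0.02], [0, 0, 0], 1], [[0.01, -0.009, -0.01], [0, 0, 0], 1], [[0.02, -0.018, 0], [0, 0, 0], 1], [[0.02, -0.018, 0], [0, 0, 0], 1], [[0.02, -0.019, 0], [0, 0, 0], 1], [[0.02, -0.019, 0], [0, 0, 0], 1], [[0.02, -0.019, 0], [0, 0, 0], 1], [[0.02, -0.019, 0], [0, 0, 0], 1], [[0.02, -0.019, 0], [0, 0, 0], 1], [[0.02, -0.018, 0], [0, 0, 0], 1], [[0.02, -0.018, 0], [0, 0, 0], 1], [[0.02, -0.018, 0], [0, 0, 0], 1], [[0.02, -0.018, 0], [0, 0, 0], 1], [[0.006, -0.0055, 0], [0, 0, 0], 1], [[0, 0, 0], [0, 0, 0], 1]])

```text
clock: 5.17
tool_pos: [0.6412, -0.1049, 0.1709]
orientation: [179.9, -0.0, -90.1]
force: [0.3, -0.0, -0.9]
opening: 0.0214
```

Call:
servo_tool(rows=[[[0, 0, 0], [0, 0, 0], 1], [[0, 0, 0], [0, 0, 0], 1], [[0, 0, 0], [0, 0, 0], 1]])

```text
clock: 5.42
tool_pos: [0.6399, -0.1024, 0.1723]
orientation: [-180.0, 0.0, -90.0]
force: [0.2, 1.0, 0.4]
opening: 0.0208
```

Run:
```python
from h import *
print(telemetry.get_obs()['tool_pos'],telemetry.get_obs()['force'])
a=[optics.snapshot(n)[:,:,::-1] for n in ("side","wrist")]
cv2.imwrite("pics/m2.png",cv2.resize(np.hstack(a),(800,300)))
cv2.imwrite("pics/side2.png",a[0][60:330,100:400])
```

```text
[ 0.63991551 -0.10244593  0.17227788] [0.17497571 1.02452391 0.39171378]
```

View pics/m2.png

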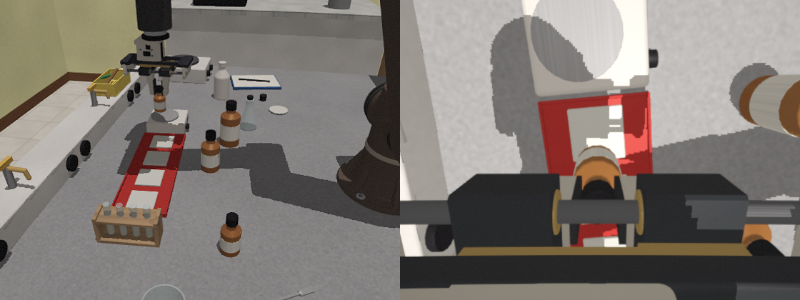

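Bottle A is held upright at side (160,100), above the tile next to the stirrer. Lowering it.

Call:
servo_tool(rows=[[[0.001, -0.0006, 0.015], [0, 0, 0], 1], [[0, 0, 0.02], [0, 0, 0], 1], [[0, 0, 0.02], [0, 0, 0], 1], [[0, 0, 0.02], [0, 0, 0], 1], [[0, 0, 0.015], [0, 0, 0], 1], [[0, 0, 0.01], [0, 0, 0], 1], [[0, 0, 0.005], [0, 0, 0], 1], [[0, 0, 0.002], [0, 0, 0], 1], [[0, 0, 0.001], [0, 0, 0], 1], [[0, 0, 0], [0, 0, 0], 1], [[0, 0, 0.001], [0, 0, 0], 1], [[0, 0, 0], [0, 0, 0], 1], [[0, 0, 0], [0, 0, 0], 1]])

```text
clock: 6.6
tool_pos: [0.6413, -0.1042, 0.0636]
orientation: [-180.0, 0.0, -90.0]
force: [-0.1, -0.8, -1.1]
opening: 0.0211
```

Call:
servo_tool(rows=[[[0, 0, 0.0007], [0, 0, 0], 1], [[0, 0, 0], [0, 0, 0], 1], [[0, 0, 0.0006], [0, 0, 0], 1], [[0, 0, 0], [0, 0, 0], 1], [[0, 0, 0], [0, 0, 0], 1]])

```text
clock: 7.02
tool_pos: [0.6412, -0.1043, 0.062]
orientation: [-180.0, -0.0, -90.0]
force: [-0.7, 0.8, 2.0]
opening: 0.0212
```

Call:
servo_tool(rows=[[[0, 0, 0.0005], [0, 0, 0], 1], [[0, 0, 0], [0, 0, 0], 1], [[0, 0, 0], [0, 0, 0], 1]])

```text
clock: 7.27
tool_pos: [0.6415, -0.1043, 0.0619]
orientation: [-179.9, -0.0, -90.0]
force: [-1.0, -0.1, 5.2]
opening: 0.0213
```

Call:
servo_tool(rows=[[[0, 0, 0], [0, 0, 0], 0.5], [[0, 0, 0], [0, 0, 0], 0.4], [[0, 0, 0], [0, 0, 0], 0.3], [[0, 0, 0], [0, 0, 0], 0.2], [[0, 0, 0], [0, 0, 0], 0], [[0, 0, 0], [0, 0, 0], 0], [[0, 0, 0], [0, 0, 0], 0], [[0, 0, 0], [0, 0, 0], 0], [[0, 0, -0.01], [0, 0, 0], 0], [[0, 0, -0.02], [0, 0, 0], 0], [[0, 0, -0.03], [0, 0, 0], 0], [[0, 0, -0.03], [0, 0, 0], 0], [[0, 0, -0.03], [0, 0, 0], 0], [[0, 0, 0], [0, 0, 0], 0]])

```text
clock: 8.43
tool_pos: [0.6445, -0.1046, 0.1894]
orientation: [-179.4, -0.1, -89.9]
force: [1.5, 0.0, 1.7]
opening: 0.0874
```

Call:
servo_tool(rows=[[[-0.012, 0.008, 0], [0, 0, 0], 0], [[-0.025, 0.0165, 0], [0, 0, 0], 0], [[-0.025, 0.0165, 0], [0, 0, 0], 0], [[-0.025, 0.0165, 0], [0, 0, 0], 0], [[-0.025, 0.0165, 0], [0, 0, 0], 0], [[-0.025, 0.0165, 0], [0, 0, 0], 0], [[-0.025, 0.0165, 0], [0, 0, 0], 0], [[-0.025, 0.0165, 0], [0, 0, 0], 0], [[-0.025, 0.0165, 0], [0, 0, 0], 0], [[-0.025, 0.0165, 0], [0, 0, 0], 0], [[-0.025, 0.0165, 0], [0, 0, 0], 0], [[-0.025, 0.0165, 0], [0, 0, 0], 0], [[-0.025, 0.0165, 0], [0, 0, 0], 0], [[-0.025, 0.0165, 0], [0, 0, 0], 0], [[-0.025, 0.0165, 0], [0, 0, 0], 0], [[-0.025, 0.0165, 0], [0, 0, 0], 0], [[-0.005, 0.003, 0], [0, 0, 0], 0], [[0, 0, 0], [0, 0, 0], 0], [[0, 0, 0], [0, 0, 0], 0], [[0, 0, 0], [0, 0, 0], 0]])

```text
clock: 10.1
tool_pos: [0.3826, 0.2871, 0.1813]
orientation: [180.0, -0.0, -90.0]
force: [0.8, 0.6, -0.3]
opening: 0.0875
```

Call:
servo_tool(rows=[[[0, 0, 0], [0, 0, 0], 0], [[0, 0, 0], [0, 0, 0], 0]])

```text
clock: 10.27
tool_pos: [0.383, 0.287, 0.1812]
orientation: [180.0, -0.0, -90.1]
force: [-0.3, -0.2, 0.1]
opening: 0.0877
```

Run:
```python
from h import *
print(telemetry.get_obs()['tool_pos'])
a={n:optics.snapshot(n) for n in ("side","wrist","scene")}
cv2.imwrite("pics/m3.png",cv2.resize(np.hstack([a[n][:,:,::-1] for n in ("scene","wrist")]),(800,300)))
cv2.imwrite("pics/s3.png",a["side"][:,:,::-1])
for n in ("scene","side"):
  ci=optics.camera_info(n)
  p=cv2.projectPoints(np.array([[.6413,-.1043,.079]]),ci['rvec'],ci['tvec'],ci['mtx'],ci['D'])[0].ravel().astype(int)
  print(n,p,cap(a[n],ci,tuple(int(v) for v in p),"A",.01,r=18))
```

```text
[0.38296612 0.28701017 0.18124199]
scene [300 268] (array([301.17021277, 269.12765957]), array([297, 263,   9,  13,  94], dtype=int32), array([ 0.64285178, -0.10490534,  0.079     ]))
side [224 170] (array([224.74683544, 170.60759494]), array([221, 166,   9,  10,  79], dtype=int32), array([ 0.64105008, -0.10303402,  0.079     ]))
```

View pics/m3.png

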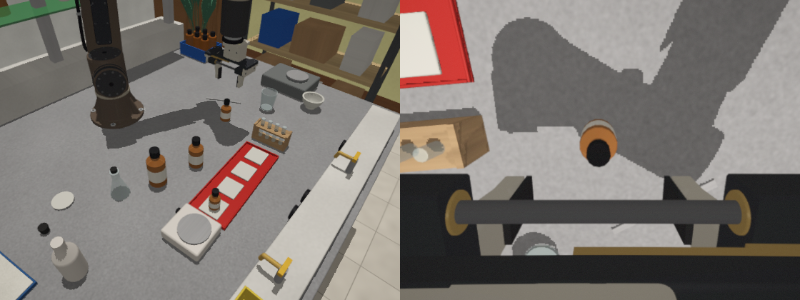

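View pics/s3.png

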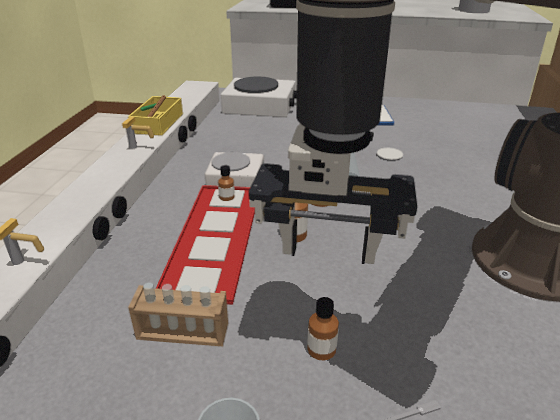

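Bottle A stands on the stirrer-side tile, within about 1.5 mm of centre. Now measuring B again from the three unobstructed views.

Run:
```python
from h import *
for n,s in (("scene",(316,142)),("side",(324,308)),("wrist",(278,212))):
  im=optics.snapshot(n);print(n,cap(im,optics.camera_info(n),s,"B",thr=40,r=14 if n=="scene" else 22))
```

```text
scene (array([317.05084746, 142.44067797]), array([314, 138,   7,  10,  59], dtype=int32), array([0.38373528, 0.28774239, 0.088     ]))
side (array([324.2       , 307.43934426]), array([316, 297,  17,  21, 305], dtype=int32), array([0.38206083, 0.28837048, 0.088     ]))
wrist (array([277.15351351, 213.57945946]), array([262, 196,  32,  36, 925], dtype=int32), array([0.38130249, 0.29039955, 0.088     ]))
```

Call:
servo_tool(rows=[[[-0.0017, 0.0006, 0.015], [0, 0, 0], 0], [[0, 0, 0.02], [0, 0, 0], 0], [[0, 0, 0.02], [0, 0, 0], 0], [[0, 0, 0.02], [0, 0, 0], 0], [[0, 0, 0.02], [0, 0, 0], 0], [[0, 0, 0.01], [0, 0, 0], 0], [[0, 0, 0.005], [0, 0, 0], 0], [[0, 0, 0], [0, 0, 0], 0], [[0, 0, 0], [0, 0, 0], 0.5], [[0, 0, 0], [0, 0, 0], 0.7], [[0, 0, 0], [0, 0, 0], 1], [[0, 0, 0], [0, 0, 0], 1], [[0, 0, 0], [0, 0, 0], 1], [[0, 0, 0], [0, 0, 0], 1], [[0, 0, 0], [0, 0, 0], 1], [[0, 0, 0], [0, 0, 0], 1], [[0, 0, 0], [0, 0, 0], 1], [[0, 0, 0], [0, 0, 0], 1], [[0, 0, 0], [0, 0, 0], 1], [[0, 0, 0], [0, 0, 0], 1]])

```text
clock: 12.23
tool_pos: [0.382, 0.2895, 0.0712]
orientation: [180.0, 0.0, -90.0]
force: [-0.2, 0.1, 0.0]
opening: 0.0237
```

Call:
servo_tool(rows=[[[0, 0, 0], [0, 0, 0], 1], [[0, 0, 0], [0, 0, 0], 1], [[0, 0, 0], [0, 0, 0], 1], [[0, 0, 0], [0, 0, 0], 1]])

```text
clock: 12.57
tool_pos: [0.382, 0.2895, 0.0712]
orientation: [-180.0, -0.0, -90.0]
force: [-0.1, 0.1, -1.3]
opening: 0.0241
```

Call:
servo_tool(rows=[[[0, 0, -0.01], [0, 0, 0], 1], [[0, 0, -0.025], [0, 0, 0], 1], [[0, 0, -0.025], [0, 0, 0], 1], [[0, 0, -0.025], [0, 0, 0], 1], [[0, 0, -0.025], [0, 0, 0], 1], [[0.011, -0.0092, -0.01], [0, 0, 0], 1], [[0.023, -0.0192, 0], [0, 0, 0], 1], [[0.023, -0.0192, 0], [0, 0, 0], 1], [[0.023, -0.0192, 0], [0, 0, 0], 1], [[0.023, -0.0192, 0], [0, 0, 0], 1], [[0.023, -0.0192, 0], [0, 0, 0], 1], [[0.023, -0.0192, 0], [0, 0, 0], 1], [[0.023, -0.0192, 0], [0, 0, 0], 1], [[0.023, -0.0192, 0], [0, 0, 0], 1], [[0.023, -0.0192, 0], [0, 0, 0], 1], [[0.023, -0.0192, 0], [0, 0, 0], 1], [[0.023, -0.0192, 0], [0, 0, 0], 1], [[0.023, -0.0192, 0], [0, 0, 0], 1], [[0.0115, -0.01, 0], [0, 0, 0], 1], [[0, 0, 0], [0, 0, 0], 1]])

```text
clock: 14.23
tool_pos: [0.6328, -0.0114, 0.1901]
orientation: [179.9, -0.0, -90.2]
force: [0.3, 1.2, -0.5]
opening: 0.024
```

Call:
servo_tool(rows=[[[0, 0, 0], [0, 0, 0], 1], [[0, 0, 0], [0, 0, 0], 1], [[0, 0, 0], [0, 0, 0], 1], [[0, 0, 0], [0, 0, 0], 1]])

```text
clock: 14.57
tool_pos: [0.6312, -0.0081, 0.1916]
orientation: [-180.0, 0.0, -89.9]
force: [-0.5, -0.5, -1.1]
opening: 0.0242
```

Call:
servo_tool(rows=[[[0.0006, 0, 0.015], [0, 0, 0], 1], [[0, 0, 0.02], [0, 0, 0], 1], [[0, 0, 0.02], [0, 0, 0], 1], [[0, 0, 0.02], [0, 0, 0], 1], [[0, 0, 0.015], [0, 0, 0], 1], [[0, 0, 0.01], [0, 0, 0], 1], [[0, 0, 0.005], [0, 0, 0], 1], [[0, 0, 0.002], [0, 0, 0], 1], [[0, 0, 0.001], [0, 0, 0], 1], [[0, 0, 0.001], [0, 0, 0], 1], [[0, 0, 0.0006], [0, 0, 0], 1], [[0, 0, 0], [0, 0, 0], 1], [[0, 0, 0], [0, 0, 0], 1], [[0, 0, 0], [0, 0, 0], 1]])

```text
clock: 15.73
tool_pos: [0.6318, -0.0096, 0.0821]
orientation: [-180.0, 0.0, -90.0]
force: [-1.4, 0.4, -0.9]
opening: 0.024
```

Call:
servo_tool(rows=[[[0, 0, 0.0006], [0, 0, 0], 1], [[0, 0, 0], [0, 0, 0], 1], [[0, 0, 0.0006], [0, 0, 0], 1], [[0, 0, 0], [0, 0, 0], 1], [[0, 0, 0], [0, 0, 0], 1]])

```text
clock: 16.15
tool_pos: [0.6321, -0.0096, 0.0812]
orientation: [-179.9, -0.0, -90.0]
force: [-0.4, 0.7, 5.4]
opening: 0.0242
```

B has made contact, at 5.4 N. Releasing it and moving above C.

Call:
servo_tool(rows=[[[0, 0, 0], [0, 0, 0], 0.5], [[0, 0, 0], [0, 0, 0], 0.4], [[0, 0, 0], [0, 0, 0], 0.3], [[0, 0, 0], [0, 0, 0], 0.2], [[0, 0, 0], [0, 0, 0], 0], [[0, 0, 0], [0, 0, 0], 0], [[0, 0, 0], [0, 0, 0], 0], [[0, 0, 0], [0, 0, 0], 0], [[0, 0, -0.01], [0, 0, 0], 0], [[0, 0, -0.02], [0, 0, 0], 0], [[0, 0, -0.03], [0, 0, 0], 0], [[0, 0, -0.03], [0, 0, 0], 0], [[0, 0, -0.03], [0, 0, 0], 0], [[-0.002, 0.025, 0], [0, 0, 0], 0], [[-0.002, 0.025, 0], [0, 0, 0], 0], [[-0.002, 0.025, 0], [0, 0, 0], 0], [[-0.002, 0.025, 0], [0, 0, 0], 0], [[-0.002, 0.025, 0], [0, 0, 0], 0], [[-0.001, 0.025, 0], [0, 0, 0], 0], [[0, 0.012, 0], [0, 0, 0], 0]])

```text
clock: 17.82
tool_pos: [0.4671, 0.0012, 0.2013]
orientation: [-180.0, 0.0, -90.0]
force: [-1.3, -0.3, 0.4]
opening: 0.088
```

Call:
servo_tool(rows=[[[0, 0, 0], [0, 0, 0], 0], [[0, 0, 0], [0, 0, 0], 0], [[0, 0, 0], [0, 0, 0], 0], [[0, 0, 0], [0, 0, 0], 0], [[0, 0, 0], [0, 0, 0], 0]])

```text
clock: 18.23
tool_pos: [0.4703, 0.0014, 0.2002]
orientation: [180.0, -0.0, -90.0]
force: [0.8, 0.2, 0.0]
opening: 0.0876
```

Run:
```python
from h import *
print(telemetry.get_obs()['tool_pos'])
a={n:optics.snapshot(n) for n in ("side","wrist","scene")}
cv2.imwrite("pics/m4.png",cv2.resize(np.hstack([a[n][:,:,::-1] for n in ("scene","wrist")]),(800,300)))
L=dict(A=(.6413,-.1043,.01),B=(.632,-.0096,.01),C=(.47,.001,0),D=(.43,-.147,0))
for n in ("scene","side","wrist"):
  for k,v in L.items():
   ci=optics.camera_info(n)
   p=cv2.projectPoints(np.array([[v[0],v[1],v[2]+H[k][0]-H[k][1]/2]]),ci['rvec'],ci['tvec'],ci['mtx'],ci['D'])[0].ravel().astype(int)
   try: print(n,k,p,*cap(a[n],ci,tuple(int(v) for v in p),k,v[2],r=14 if n=="scene" else 22,thr=40)[1:])
   except Exception as e: print(n,k,p,"none")
```

```text
[0.4702745  0.00138846 0.20024829]
scene A [300 268] [297 263   9  12  75] [ 0.64248499 -0.10502067  0.079     ]
scene B [325 235] [321 230  10  13 107] [ 0.63286895 -0.00991913  0.098     ]
scene C [273 196] [269 191  11  13 127] [0.47058662 0.00078601 0.109     ]
scene D [215 213] [209 206  15  16 199] [ 0.43123234 -0.14683067  0.133     ]
side A [224 170] [211 178  12  13 127] [ 0.64227617 -0.0423313   0.079     ]
side B [215 184] [211 178  12  13 131] [ 0.63130672 -0.00974154  0.098     ]
side C [294 189] [288 182  14  16 195] [0.4689048  0.00153982 0.109     ]
side D [323 147] [317 126  14  29 133] [ 0.43182419 -0.14913304  0.133     ]
wrist A [36 58] [ 38  46  21  30 313] [ 0.63281957 -0.10244381  0.079     ]
wrist B [ 57 192] [ 51 177  29  31 378] [ 0.62259259 -0.01302663  0.098     ]
wrist C [274 210] [ 259  191   37   42 1216] [0.46869136 0.00193383 0.109     ]
wrist D [347 -38] none
```

View pics/m4.png

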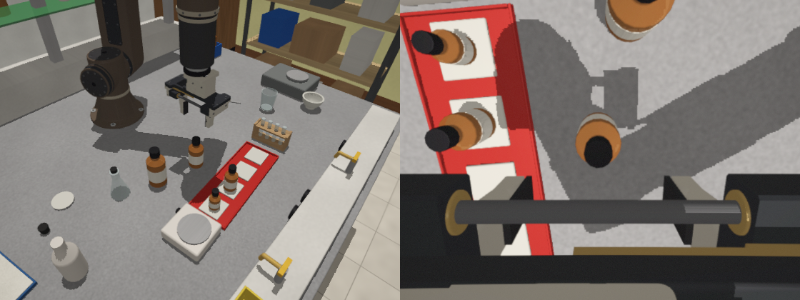

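A and B stand on the first two tiles. C is at (0.4697, 0.0013), directly below the gripper, so I'll grasp it.

Call:
servo_tool(rows=[[[0, 0.0005, 0.015], [0, 0, 0], 0], [[0, 0, 0.02], [0, 0, 0], 0], [[0, 0, 0.02], [0, 0, 0], 0], [[0, 0, 0.02], [0, 0, 0], 0], [[0, 0, 0.02], [0, 0, 0], 0], [[0, 0, 0.01], [0, 0, 0], 0], [[0, 0, 0.003], [0, 0, 0], 0], [[0, 0, 0], [0, 0, 0], 0], [[0, 0, 0], [0, 0, 0], 0.5], [[0, 0, 0], [0, 0, 0], 0.7], [[0, 0, 0], [0, 0, 0], 1], [[0, 0, 0], [0, 0, 0], 1], [[0, 0, 0], [0, 0, 0], 1], [[0, 0, 0], [0, 0, 0], 1], [[0, 0, 0], [0, 0, 0], 1], [[0, 0, 0], [0, 0, 0], 1], [[0, 0, 0], [0, 0, 0], 1], [[0, 0, 0], [0, 0, 0], 1], [[0, 0, 0], [0, 0, 0], 1], [[0, 0, 0], [0, 0, 0], 1]])

```text
clock: 20.05
tool_pos: [0.4692, 0.0014, 0.0925]
orientation: [-180.0, 0.0, -90.0]
force: [0.5, 0.3, -0.1]
opening: 0.0281
```

Call:
servo_tool(rows=[[[0, 0, 0], [0, 0, 0], 1], [[0, 0, 0], [0, 0, 0], 1], [[0, 0, 0], [0, 0, 0], 1]])

```text
clock: 20.3
tool_pos: [0.4692, 0.0014, 0.0925]
orientation: [-180.0, 0.0, -90.0]
force: [0.0, -0.2, -0.5]
opening: 0.028
```

Call:
servo_tool(rows=[[[0, 0, -0.01], [0, 0, 0], 1], [[0, 0, -0.02], [0, 0, 0], 1], [[0, 0, -0.025], [0, 0, 0], 1], [[0, 0, -0.025], [0, 0, 0], 1], [[0, 0, -0.025], [0, 0, 0], 1], [[0, 0, -0.015], [0, 0, 0], 1], [[-0.006, -0.01, 0], [0, 0, 0], 1], [[-0.01, -0.02, 0], [0, 0, 0], 1], [[-0.01, -0.02, 0], [0, 0, 0], 1], [[-0.01, -0.02, 0], [0, 0, 0], 1], [[-0.01, -0.02, 0], [0, 0, 0], 1], [[-0.01, -0.02, 0], [0, 0, 0], 1], [[-0.01, -0.02, 0], [0, 0, 0], 1], [[-0.01, -0.015, 0], [0, 0, 0], 1], [[-0.0076, -0.009, 0], [0, 0, 0], 1], [[0, 0, 0], [0, 0, 0], 1], [[0, 0, 0], [0, 0, 0], 1], [[0, 0, 0], [0, 0, 0], 1], [[0, 0, 0], [0, 0, 0], 1], [[0, 0, 0], [0, 0, 0], 1]])

```text
clock: 21.97
tool_pos: [0.6225, 0.0846, 0.2128]
orientation: [-180.0, 0.0, -90.0]
force: [0.1, 0.1, -1.8]
opening: 0.0282
```

Call:
servo_tool(rows=[[[-0.0004, -0.0004, 0.015], [0, 0, 0], 1], [[0, 0, 0.02], [0, 0, 0], 1], [[0, 0, 0.02], [0, 0, 0], 1], [[0, 0, 0.02], [0, 0, 0], 1], [[0, 0, 0.015], [0, 0, 0], 1], [[0, 0, 0.01], [0, 0, 0], 1], [[0, 0, 0.005], [0, 0, 0], 1], [[0, 0, 0.002], [0, 0, 0], 1], [[0, 0, 0.001], [0, 0, 0], 1], [[0, 0, 0.001], [0, 0, 0], 1], [[0, 0, 0], [0, 0, 0], 1], [[0, 0, 0.0006], [0, 0, 0], 1], [[0, 0, 0], [0, 0, 0], 1], [[0, 0, 0], [0, 0, 0], 1]])

```text
clock: 23.13
tool_pos: [0.6236, 0.0854, 0.1032]
orientation: [-180.0, 0.0, -90.0]
force: [-0.3, -0.1, -1.8]
opening: 0.0286
```

Call:
servo_tool(rows=[[[0, 0, 0.0006], [0, 0, 0], 1], [[0, 0, 0], [0, 0, 0], 1], [[0, 0, 0.0005], [0, 0, 0], 1], [[0, 0, 0], [0, 0, 0], 1], [[0, 0, 0], [0, 0, 0], 1]])

```text
clock: 23.55
tool_pos: [0.6239, 0.0855, 0.1024]
orientation: [-179.9, 0.0, -90.0]
force: [0.0, -0.5, 4.4]
opening: 0.0285
```

Call:
servo_tool(rows=[[[0, 0, 0], [0, 0, 0], 0.5], [[0, 0, 0], [0, 0, 0], 0.4], [[0, 0, 0], [0, 0, 0], 0.3], [[0, 0, 0], [0, 0, 0], 0.2], [[0, 0, 0], [0, 0, 0], 0], [[0, 0, 0], [0, 0, 0], 0], [[0, 0, 0], [0, 0, 0], 0], [[0, 0, 0], [0, 0, 0], 0], [[0, 0, -0.01], [0, 0, 0], 0], [[0, 0, -0.02], [0, 0, 0], 0], [[0, 0, -0.03], [0, 0, 0], 0], [[0, 0, -0.03], [0, 0, 0], 0], [[0, 0, -0.03], [0, 0, 0], 0]])

```text
clock: 24.63
tool_pos: [0.6233, 0.0852, 0.2239]
orientation: [-180.0, -0.0, -90.0]
force: [1.2, -0.3, -1.1]
opening: 0.0871
```

Call:
servo_tool(rows=[[[0.01, 0.0085, 0], [0, 0, 0], 0], [[0.0194, 0.0161, 0], [0, 0, 0], 0], [[0.0194, 0.0161, 0], [0, 0, 0], 0], [[0.0194, 0.0161, 0], [0, 0, 0], 0], [[0.0194, 0.0161, 0], [0, 0, 0], 0], [[0.0194, 0.0161, 0], [0, 0, 0], 0], [[0.0194, 0.0161, 0], [0, 0, 0], 0], [[0.0194, 0.0161, 0], [0, 0, 0], 0], [[0.0194, 0.0161, 0], [0, 0, 0], 0], [[0.0194, 0.0161, 0], [0, 0, 0], 0], [[0.0194, 0.0161, 0], [0, 0, 0], 0], [[0.0194, 0.0161, 0], [0, 0, 0], 0], [[0.009, 0.008, 0], [0, 0, 0], 0], [[0, 0, 0], [0, 0, 0], 0], [[0, 0, 0], [0, 0, 0], 0], [[0, 0, 0], [0, 0, 0], 0], [[0, 0, 0], [0, 0, 0], 0], [[0, 0, 0], [0, 0, 0], 0]])

```text
clock: 26.13
tool_pos: [0.4304, -0.1465, 0.2217]
orientation: [180.0, -0.0, -90.0]
force: [0.4, 0.5, -1.5]
opening: 0.0877
```

```bash
cat > chk.py <<'E'
import sys
from h import *
np.set_printoptions(precision=4,suppress=True)
def chk(name,L):
  print(telemetry.get_obs()['tool_pos'])
  a={n:optics.snapshot(n) for n in ("side","wrist","scene")}
  cv2.imwrite(f"pics/{name}.png",cv2.resize(np.hstack([a[n][:,:,::-1] for n in ("scene","wrist")]),(800,300)))
  cv2.imwrite(f"pics/{name}s.png",a["side"][:,:,::-1])
  for n in ("scene","side","wrist"):
   for k,v in L.items():
    ci=optics.camera_info(n)
    p=cv2.projectPoints(np.array([[v[0],v[1],v[2]+H[k][0]-H[k][1]/2]]),ci['rvec'],ci['tvec'],ci['mtx'],ci['D'])[0].ravel().astype(int)
    try: print(n,k,p,*cap(a[n],ci,tuple(int(v) for v in p),k,v[2],r=12 if n!="wrist" else 26,thr=40)[1:])
    except Exception as e: print(n,k,p,"none")
E
python3 -c "
from chk import *
chk('m5',dict(A=(.6413,-.1043,.01),B=(.632,-.0096,.01),C=(.6239,.0855,.01),D=(.43,-.147,0)))"
```

```text
[ 0.4304 -0.1465  0.2217]
scene A [300 268] [297 263   9  12  73] [ 0.6429 -0.1046  0.079 ]
scene B [325 235] [321 230  10  13 107] [ 0.6329 -0.0099  0.098 ]
scene C [347 205] [342 199  12  14 133] [0.6247 0.0851 0.119 ]
scene D [215 213] [209 205  15  17 204] [ 0.4308 -0.1468  0.133 ]
side A [224 170] [220 166  10  10  81] [ 0.6412 -0.1034  0.079 ]
side B [215 184] [211 178  12  13 132] [ 0.6312 -0.0096  0.098 ]
side C [204 199] [197 192  16  17 222] [0.6232 0.0856 0.119 ]
side D [323 147] [317 140  14  15 195] [ 0.4294 -0.1469  0.133 ]
wrist A [ 38 240] [  13  228   51   39 1130] [ 0.6416 -0.0958  0.079 ]
wrist B [ 53 345] [  27  319   53   53 2089] [ 0.6325 -0.0098  0.098 ]
wrist C [ 64 449] none
wrist D [275 211] [ 255  189   45   47 1246] [ 0.4299 -0.1468  0.133 ]
```

View pics/m5.png

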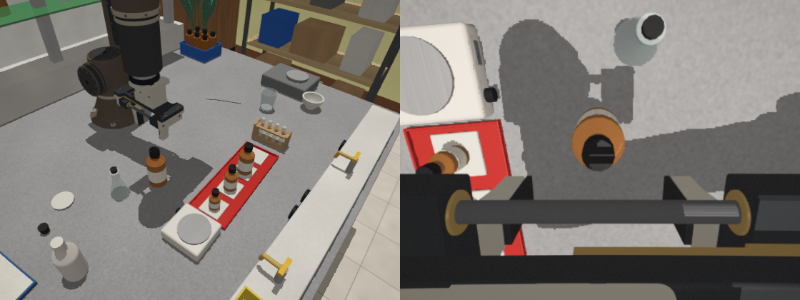

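C has been placed too. D's cap is centred under the gripper at (0.4301, -0.1468), and the flask is 125 mm away, so nothing is in the way. Grasping D.

Call:
servo_tool(rows=[[[0.0003, 0.0003, 0.015], [0, 0, 0], 0], [[0, 0, 0.02], [0, 0, 0], 0], [[0, 0, 0.02], [0, 0, 0], 0], [[0, 0, 0.02], [0, 0, 0], 0], [[0, 0, 0.02], [0, 0, 0], 0], [[0, 0, 0.0075], [0, 0, 0], 0], [[0, 0, 0.003], [0, 0, 0], 0], [[0, 0, 0], [0, 0, 0], 0], [[0, 0, 0], [0, 0, 0], 0.5], [[0, 0, 0], [0, 0, 0], 0.7], [[0, 0, 0], [0, 0, 0], 1], [[0, 0, 0], [0, 0, 0], 1], [[0, 0, 0], [0, 0, 0], 1], [[0, 0, 0], [0, 0, 0], 1], [[0, 0, 0], [0, 0, 0], 1], [[0, 0, 0], [0, 0, 0], 1], [[0, 0, 0], [0, 0, 0], 1], [[0, 0, 0], [0, 0, 0], 1], [[0, 0, 0], [0, 0, 0], 1], [[0, 0, 0], [0, 0, 0], 1]])

```text
clock: 27.95
tool_pos: [0.4297, -0.1473, 0.1163]
orientation: [-180.0, -0.0, -90.0]
force: [0.4, 0.3, -0.8]
opening: 0.0322
```

Call:
servo_tool(rows=[[[0, 0, 0], [0, 0, 0], 1], [[0, 0, 0], [0, 0, 0], 1], [[0, 0, 0], [0, 0, 0], 1]])

```text
clock: 28.2
tool_pos: [0.4297, -0.1473, 0.1163]
orientation: [-180.0, -0.0, -90.0]
force: [0.8, -1.1, -0.5]
opening: 0.0325
```

Call:
servo_tool(rows=[[[0, 0, -0.01], [0, 0, 0], 1], [[0, 0, -0.02], [0, 0, 0], 1], [[0, 0, -0.025], [0, 0, 0], 1], [[0, 0, -0.025], [0, 0, 0], 1], [[0, 0, -0.025], [0, 0, 0], 1], [[0, 0, -0.025], [0, 0, 0], 1], [[0, 0, -0.025], [0, 0, 0], 1], [[0, 0, -0.015], [0, 0, 0], 1], [[0, 0, 0], [0, 0, 0], 1], [[0, 0, 0], [0, 0, 0], 1]])

```text
clock: 29.03
tool_pos: [0.4292, -0.1471, 0.2858]
orientation: [-180.0, 0.0, -90.0]
force: [-0.8, 0.2, -4.3]
opening: 0.0323
```

Call:
servo_tool(rows=[[[-0.008, -0.0045, 0], [0, 0, 0], 1], [[-0.02, -0.0113, 0], [0, 0, 0], 1], [[-0.02, -0.0113, 0], [0, 0, 0], 1], [[-0.02, -0.0113, 0], [0, 0, 0], 1], [[-0.02, -0.0113, 0], [0, 0, 0], 1], [[-0.02, -0.0113, 0], [0, 0, 0], 1], [[-0.02, -0.0113, 0], [0, 0, 0], 1], [[-0.02, -0.0113, 0], [0, 0, 0], 1], [[-0.02, -0.0113, 0], [0, 0, 0], 1], [[-0.02, -0.0113, 0], [0, 0, 0], 1], [[-0.02, -0.0113, 0], [0, 0, 0], 1], [[-0.02, -0.0113, 0], [0, 0, 0], 1], [[-0.02, -0.0113, 0], [0, 0, 0], 1], [[-0.02, -0.0113, 0], [0, 0, 0], 1], [[-0.02, -0.0113, 0], [0, 0, 0], 1], [[-0.02, -0.0113, 0], [0, 0, 0], 1], [[-0.0193, -0.0108, 0], [0, 0, 0], 1], [[0, 0, 0], [0, 0, 0], 1], [[0, 0, 0], [0, 0, 0], 1], [[0, 0, 0], [0, 0, 0], 1]])

```text
clock: 30.7
tool_pos: [0.6135, 0.18, 0.2841]
orientation: [179.8, -0.1, -90.0]
force: [-0.9, -0.3, -3.8]
opening: 0.0327
```

Call:
servo_tool(rows=[[[0, 0, 0], [0, 0, 0], 1], [[0, 0, 0], [0, 0, 0], 1], [[0, 0, 0], [0, 0, 0], 1]])

```text
clock: 30.95
tool_pos: [0.6142, 0.1794, 0.2865]
orientation: [-180.0, 0.0, -90.0]
force: [0.2, -0.2, -3.7]
opening: 0.0324
```

Call:
servo_tool(rows=[[[-0.0005, 0, 0.015], [0, 0, 0], 1], [[0, 0, 0.02], [0, 0, 0], 1], [[0, 0, 0.02], [0, 0, 0], 1], [[0, 0, 0.02], [0, 0, 0], 1], [[0, 0, 0.02], [0, 0, 0], 1], [[0, 0, 0.02], [0, 0, 0], 1], [[0, 0, 0.02], [0, 0, 0], 1], [[0, 0, 0.01], [0, 0, 0], 1], [[0, 0, 0.006], [0, 0, 0], 1], [[0, 0, 0.004], [0, 0, 0], 1], [[0, 0, 0.002], [0, 0, 0], 1], [[0, 0, 0.001], [0, 0, 0], 1], [[0, 0, 0], [0, 0, 0], 1], [[0, 0, 0.0006], [0, 0, 0], 1], [[0, 0, 0], [0, 0, 0], 1], [[0, 0, 0], [0, 0, 0], 1]])

```text
clock: 32.28
tool_pos: [0.6146, 0.1806, 0.1281]
orientation: [-180.0, 0.0, -90.0]
force: [-0.1, 0.3, -4.5]
opening: 0.0324
```

Call:
servo_tool(rows=[[[0, 0, 0.0008], [0, 0, 0], 1], [[0, 0, 0], [0, 0, 0], 1], [[0, 0, 0.0006], [0, 0, 0], 1], [[0, 0, 0], [0, 0, 0], 1], [[0, 0, 0.0005], [0, 0, 0], 1], [[0, 0, 0], [0, 0, 0], 1], [[0, 0, 0], [0, 0, 0], 1]])

```text
clock: 32.87
tool_pos: [0.6147, 0.1806, 0.1263]
orientation: [-180.0, 0.0, -90.0]
force: [-0.7, 0.8, 1.5]
opening: 0.0326
```

Call:
servo_tool(rows=[[[0, 0, 0.0003], [0, 0, 0], 1], [[0, 0, 0], [0, 0, 0], 0.5], [[0, 0, 0], [0, 0, 0], 0.4], [[0, 0, 0], [0, 0, 0], 0.3], [[0, 0, 0], [0, 0, 0], 0.2], [[0, 0, 0], [0, 0, 0], 0], [[0, 0, 0], [0, 0, 0], 0], [[0, 0, 0], [0, 0, 0], 0], [[0, 0, 0], [0, 0, 0], 0], [[0, 0, -0.01], [0, 0, 0], 0], [[0, 0, -0.02], [0, 0, 0], 0], [[0, 0, -0.03], [0, 0, 0], 0], [[0, 0, -0.03], [0, 0, 0], 0], [[0, 0, -0.03], [0, 0, 0], 0], [[0, 0.02, 0], [0, 0, 0], 0], [[0, 0.03, 0], [0, 0, 0], 0], [[0, 0.03, 0], [0, 0, 0], 0], [[0, 0.03, 0], [0, 0, 0], 0], [[0, 0.03, 0], [0, 0, 0], 0], [[0, 0, 0], [0, 0, 0], 0]])

```text
clock: 34.53
tool_pos: [0.4705, 0.1797, 0.247]
orientation: [-180.0, 0.1, -90.0]
force: [-1.5, -0.3, -0.2]
opening: 0.0877
```

Call:
servo_tool(rows=[[[0, 0, 0], [0, 0, 0], 0], [[0, 0, 0], [0, 0, 0], 0], [[0, 0, 0], [0, 0, 0], 0], [[0, 0, 0], [0, 0, 0], 0]])

```text
clock: 34.87
tool_pos: [0.4751, 0.1805, 0.2453]
orientation: [180.0, -0.0, -90.0]
force: [-0.6, -0.0, -0.9]
opening: 0.0876
```

```bash
python3 -c "
from chk import *
chk('m6',dict(A=(.6413,-.1043,.01),B=(.632,-.0096,.01),C=(.6239,.0855,.01),D=(.6147,.1806,.01)))"
```

```text
[0.4751 0.1805 0.2453]
scene A [300 268] [297 263   9  12  89] [ 0.6426 -0.1043  0.079 ]
scene B [325 235] [320 230  11  13 111] [ 0.6328 -0.0101  0.098 ]
scene C [347 205] [342 199  12  15 138] [0.6253 0.0846 0.119 ]
scene D [367 177] [361 170  14  16 166] [0.6154 0.1809 0.143 ]
side A [224 170] [221 166   9  10  79] [ 0.6411 -0.103   0.079 ]
side B [215 184] [211 178  12  13 128] [ 0.6314 -0.0097  0.098 ]
side C [204 199] [197 192  16  17 217] [0.6231 0.0859 0.119 ]
side D [190 217] [181 208  20  22 355] [0.6143 0.1812 0.143 ]
wrist A [  33 -215] none
wrist B [ 57 -63] none
wrist C [74 75] [ 77  58  24  38 393] [0.6122 0.0867 0.119 ]
wrist D [ 89 207] [ 80 187  36  41 475] [0.6034 0.1753 0.143 ]
```

View pics/m6.png

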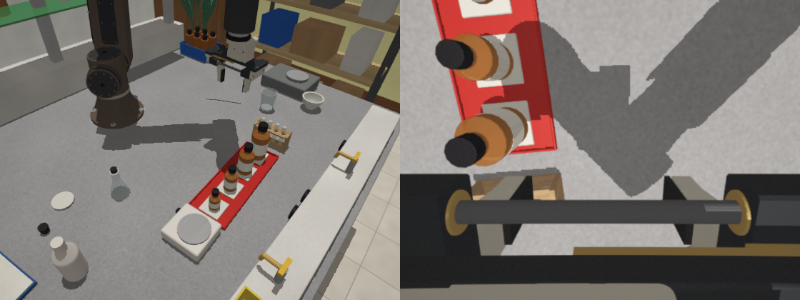

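View pics/m6s.png

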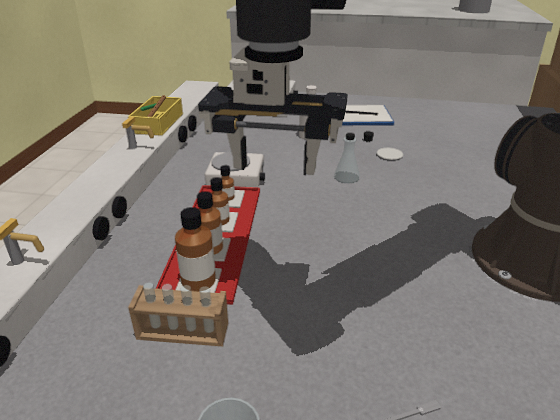

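All four bottles stand upright on the tiles, smallest at the stirrer. In the side view their caps are at A (224,170), B (215,184), C (204,199) and D (190,217). The flask is still at (348,160) and the gripper is clear, so I'm handing in.

```bash
python3 -c "
from plant import ctrl
print(ctrl.close_job())"
```

```text
the job is handed in; nothing more can be done
None
```

The four bottles are on the white tiles, one per tile, running A, B, C, D from the stirrer to the rack. I handed the job in at about 35 s on the robot's clock, well under the 104 s limit.

- **Handling:** I gripped each bottle by its cap and lowered it slowly until it took a few newtons of contact. I then opened the gripper and lifted away.
- **Position:** In the last scene and side views each bottle was within about 2 mm of its tile centre. All four were upright and the gripper was well clear of them.
- **Flask:** It looked unmoved in the pictures. I did not measure its position again at the end.
- **Disagreements:** The scene and side cameras differed by 1–2 mm, which is within the calibration error. The wrist camera's readings for C and D in that last check were about 11–12 mm off. The arm's position and both fixed cameras agreed with each other, so I disregarded the wrist readings. The caps were seen very obliquely there, and the dark-pixel search window probably cut them off.

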